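# Knock a jammed stopper stub out of a barrel

### The arm

A 6-joint arm with a two-finger parallel gripper is mounted at the origin on the work surface. World frame = base frame: x ahead of the robot, y to its left, z up, the work surface at z = 0. Lengths are in m, angles in rad, forces in N, time in s.
With the tool pointing down it reaches from about 0.3 to 0.75 m from the base axis. Payload 8.5 kg.
Tool frame: the origin (TCP) lies on the mounting face of the last link; the fingertips stand 166 mm ahead of it and the grasp point (between the pads) lies robot.hold_point_z ahead of it (robot.hold_point_z is the distance from the TCP to the grasp point, in m); z points along the fingers, y is the direction in which the jaws open and shut (so a half turn about z gives the same grasp; the last joint's range is limited). The gripper opens to 88 mm and grips with 3 to 60 N. Pads are 18 mm wide; open, the fingers measure 123 mm over their backs; the gripper's body (75 mm by 187 mm) begins 45 mm behind the grasp point.
Start: joints at [-1.547, 0.381, 1.297, -0, 1.464, -0.215], TCP at [0.13, -0.534, 0.405] pointing down, gripper open.
Joint ranges: [-3.11, 3.11], [-0.89, 2.33], [0.22, 2.48], [-1.42, 4.56], [0.17, 2.85], [-2.88, 2.88]. Speed limits (rad/s): [2.39, 2.39, 3.14, 3.14, 3.14, 3.14].

### API

Orientations are given as a unit quaternion [x, y, z, w].
In Python, from workcell import get_obs, viewer, order, models, robot gives the robot as it stands.
- The arm moves only by the tool jog_arm, never from a script. Its argument "rows" is a list of rows, each an object of numbers: "x", "y", "z": the shift along the tool's x, y, z in units of 50 mm (1.0 is 50 mm); "turn": the turn about the tool's z in units of 6 degrees (1.0 is 6 degrees); "fingers": the opening, from 0 (shut) to 1 (fully open). In form: [{"x": .., "y": .., "z": .., "turn": .., "fingers": ..}, ...]. A call has 1 to 10 rows; each row shifts and turns the commanded pose from where the row before left it, along the tool's axes as they then stand; what a row does not reach is not made up. A row lasts 1/10 s, in which the tool goes at most 50 mm and 8.59 degrees, less where a joint would pass 70% of its speed; a pose out of reach is approached as far as the arm can. A call is refused whole if a number of a shift passes 1 or a number of a turn 1, either way. A call with a gripper value outside its range is refused whole. The fingers move at their own pace and stop on an object; "force" is the grip in N (left out, the last holds). Time passes only in rows, so rows that do not move let the fingers close. It gives the time, the measured TCP pose, the force and the opening at its end, in the units of the state.
- get_obs(): the state, without advancing time (a new reading comes with each control period).
- viewer.get_image(name): name is "scene" or "top"; returns the picture (480x640x3 uint8, red, green, blue); there is no depth.
- viewer.get_calibration(name): a dict with "K" (3x3 intrinsics, pixels), "position" and "orientation" of the camera in the world. Camera axes: x right, y down, z forward; pixel columns grow to the right and rows downward; lengths in m; the calibration is good to about 2 mm. A picture is of the moment at which its call begins. get_calibration takes no time and is no camera call.
- order.job_done(): hands the job in, once; it reports no verdict.
Trained networks look in the newest picture that a camera, given by its name, has taken for a name from the list of things; names that differ only in an ending like _2 or _b are one class to them, and where a whole thing is asked for, a point or a joint stands for the part that bears it (a point fixed in the world has none). Each returns a list of dicts, best first, with "score" (0 to 1); they miss things now and then, are a little off and sometimes report something else, mostly with a low value. They report only what shows in the picture. A call takes as long as a camera call. They do not tell look-alikes from the thing itself.
- models.find_in(camera, thing): "position" ([x, y, z] in m, in world coordinates, good to about 4 mm: the middle of the surface that is visible of it).
- models.silhouettes(camera, thing): "region" (480x640 bool, what is visible of it).
- models.mark_of(camera, thing): "position" ([x, y, z] in m, in world coordinates, good to about 4 mm: a listed point, or the origin of a listed thing).
The state is a dict: "clock": time; "joint_pos": joint angles; "joint_vel": joint speeds; "joint_torque": joint torques, N m; "ee_pos": TCP position; "tcp_rot": TCP orientation; "contact_force": force on the tool from outside, world axes, zero at the start; "wrist_torque": the same for the moment, N m; "opening": finger opening in m.
Only numpy, scipy, OpenCV 4.12 (cv2) and the standard library are available. Lean on these libraries where they do the work, as an engineer would, in place of code of your own. Each camera call takes 0.05 s, during which the arm holds its last target. There are 200 camera calls.

### The job

A broken-off rubber stopper stub is jammed in the clear barrel of the knock-out stand. Take the steel knock-out rod from its holder, feel it gently into the off-centre metal guide bush on top of the barrel without ramming the metal, and push the stub out of the bottom so that it drops into the stand's tray. Then put the rod back in its holder, fully home and released; touch the stub with the rod only and leave the other things on the bench where they are.

Things in the scene. Friction and masses are not known exactly. Their poses are not given: they have to be found in the camera images.
- stand: grey knock-out stand, fixed. Origin: centre of its underside, z up. Base tray 120 x 120 mm, walls 22 mm high, floor 5 mm thick. Posts at y = +-60 mm (20 mm along x, 10 mm thick) carry a deck plate 100 x 130 mm, z 100 to 108 mm; the clear barrel hangs under it, the eccentric metal guide bush sits on it. More than 40 N between the rod and the stand or bush counts as ramming
- bush_seat (a point): point on the stand's own axis, level with the guide bush's top rim (130 mm above the stand's origin; axes as the stand's). Bush: upright metal tube, bore 20 mm, outside 40 mm, flat rim without lead-in, 22 mm long, on a 66 mm flange. It is eccentric: its bore's axis stands 4 mm off this point, in a direction that is different each time and that no pose tells; it is stiff and stays put during the job
- barrel_exit (a point): point on the stand's own axis at the bottom end of the clear barrel (55 mm above the stand's origin, open over the tray). Barrel: fixed plastic tube under the deck, bore 30 mm, 45 mm long (55 to 100 mm above the stand's origin), wide enough that the rod does not touch it however the guide bush is turned
- holder: white plastic rod holder block, fixed, 70 x 70 x 100 mm high. Origin: centre of its underside, z up. An upright square hole, 24 x 24 mm, with a 3 mm lead-in runs right through it on the z axis
- rod: knock-out rod, about 0.22 kg, standing in the holder. Origin: centre of its flat lower tip, z up the rod. Steel shaft diameter 17 mm, z 0 to 90 mm, tip edge rounded 1 mm; collar diameter 30 mm, z 90 to 95 mm, which rests on the holder's top when the rod is home (rod origin then 10 mm above the holder's origin). Pushed down to the collar, the tip stands 15 mm out of the barrel
- rod_handle (a point): middle of the rod's black square handle, 122 mm above the rod's tip, axes as the rod's. Handle 24 x 24 mm, sides along the rod's x and y, 95 to 150 mm above the tip
- slug: jammed stub, dark rubber, core 20 mm diameter, 24 mm long, four springy side ribs that press on the barrel's wall; about 56 g. Origin: centre of its lower end, z up. It sits upright in the barrel, its top 32 to 46 mm below the bush's rim, and resists sliding with about 5 to 14 N until its top reaches the barrel's bottom end, then drops into the tray
- jar: bystander: small amber glass jar with white lid, 54 mm wide, 75 mm tall, stands between the stand and the holder; origin at the centre of its underside
- tape: bystander: roll of paper tape lying flat, 64 mm wide, 24 mm high; origin at the centre of its underside
- timer: bystander: white bench timer, 50 x 60 x 22 mm high; origin at the centre of its underside
- tube_rack: bystander: off-white foam rack with seven purple-capped sample tubes, 90 x 200 mm, 106 mm tall with the caps; origin at the centre of its underside
- tip_box: bystander: pipette-tip box, 85 x 120 x 67 mm high; origin at the centre of its underside
- reagent: bystander: white reagent bottle, 66 mm wide, 140 mm tall; origin at the centre of its underside
- beaker: bystander: glass beaker, 66 mm wide, 80 mm tall; origin at the centre of its underside
Things that resemble listed ones, but are neither listed nor needed, are in the scene too. What is shaped like the stand but turquoise is not meant. There is more than one size of the rod; the job needs the larger.

How it is judged:
By the outcome, as a careful person would: the job done as asked, in the order asked, and still so for the second after the job is handed in, with the robot touching nothing.
It also fails if it takes over 72 s, if anything falls off the work surface, if the arm or the gripper's body presses on something with over 40 N, if the wrist force passes 120 N, or if a joint passes its speed limit or range.

## Working session

There is one attempt and no reset: what is moved stays moved. The work goes in short steps, Python scripts to look and compute and a tool call to move; the robot and the scene stay as the last step left them, time stands still between calls to the robot, and variables do not carry over. Pictures are saved under pics/ and viewed, about 8 in all and at most 12, crops included, and the job is handed in when it is done.

Besides the shell and the picture viewer there is one more tool, called after "Request:" as a command line: name --argument value ..., lists and objects as JSON in quotes. jog_arm: Moves the arm, as the interface text tells. Its arguments: {"type":"object","properties":{"rows":{"type":"array"},"force":{"type":"number"}},"required":["rows"]}

```bash
mkdir -p pics; ls
cat > h.py <<'E'
from workcell import get_obs, viewer, order, models, robot
import numpy as np, cv2
from scipy.spatial.transform import Rotation as R
def cal(n):
    c=viewer.get_calibration(n); return np.array(c["K"]),np.array(c["position"]),R.from_quat(c["orientation"]).as_matrix()
def proj(n,p):
    K,t,M=cal(n); q=K@(M.T@(np.array(p,float)-t)); return q[:2]/q[2]
def ray(n,uv,z):
    K,t,M=cal(n); d=M@np.linalg.solve(K,[uv[0],uv[1],1]); return t+d*(z-t[2])/d[2]
def save(n,f): 
    im=viewer.get_image(n); cv2.imwrite(f,im[:,:,::-1]); return im
E
python3 - <<'E'
from h import *
for n in("scene","top"):
    save(n,f"pics/{n}0.png"); K,t,M=cal(n); print(n,K[0,0],t.round(3),M[:,2].round(3))
    for th in("stand","bush_seat","holder","rod","rod_handle","slug","jar"):
        for d in models.mark_of(n,th)[:3]: print(th,np.round(d["position"],4),round(d["score"],2),proj(n,d["position"]).round())
print(robot.hold_point_z,get_obs())
E
```

```text
pics
scene 438.62616435400093 [1.262 0.212 0.583] [-0.778 -0.34  -0.529]
stand [ 0.5467 -0.1931  0.0028] 0.58 [283. 263.]
bush_seat [ 0.5449 -0.1918  0.1285] 0.73 [282. 215.]
bush_seat [ 0.6867 -0.3782  0.1354] 0.57 [167. 224.]
bush_seat [0.7736 0.0246 0.0009] 0.52 [333. 365.]
holder [5.996e-01 1.810e-01 2.000e-04] 0.8 [444. 327.]
rod [ 5.952e-01  2.847e-01 -1.000e-04] 0.92 [502. 342.]
rod_handle [0.6024 0.2807 0.0994] 0.94 [512. 302.]
rod_handle [0.5984 0.1815 0.1306] 0.85 [456. 271.]
jar [ 0.4865 -0.0037 -0.0034] 0.83 [370. 272.]
jar [ 0.6029  0.1845 -0.0017] 0.34 [445. 329.]
top 506.2179908124908 [ 0.515 -0.067  1.255] [ 0.073 -0.    -0.997]
stand [ 0.688  -0.3819  0.0009] 0.98 [440. 212.]
stand [ 5.448e-01 -1.887e-01  1.000e-04] 0.63 [362. 267.]
bush_seat [ 0.546  -0.1891  0.1283] 0.67 [367. 265.]
bush_seat [ 0.689  -0.379   0.1322] 0.59 [453. 203.]
bush_seat [ 0.5462 -0.1946  0.0568] 0.58 [367. 266.]
rod [0.6004 0.1809 0.0085] 0.71 [213. 241.]
rod [0.5963 0.2828 0.0029] 0.48 [172. 242.]
rod_handle [0.6027 0.1809 0.1275] 0.66 [202. 236.]
rod_handle [0.5969 0.2805 0.0931] 0.6 [162
[... 199 characters left out ...]
.]
0.1473 {'clock': 0.8, 'joint_pos': array([-1.54732924e+00,  3.80610411e-01,  1.29740602e+00,  1.75927246e-05,
        1.46361166e+00, -2.15270492e-01]), 'joint_vel': array([ 0.00084942,  0.00124548,  0.00249467, -0.00084891, -0.00113694,
        0.00077947]), 'joint_torque': array([-8.24384078e-04, -4.37775743e+01, -2.24722463e+01,  7.12717907e-02,
        3.12877481e-02,  3.34692061e-06]), 'ee_pos': array([ 0.13007649, -0.53438072,  0.40474077]), 'tcp_rot': array([ 9.92884114e-01,  1.19084575e-01,  1.04023657e-05, -1.68002194e-05]), 'contact_force': array([0.26888347, 0.26955618, 0.92553625]), 'wrist_torque': array([ 0.02473331, -0.03283801, -0.00454165]), 'opening': 0.08833566046309278}
```

View pics/scene0.png

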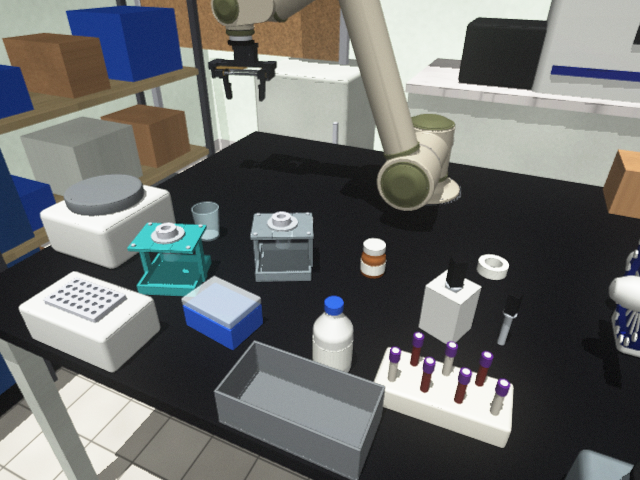

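View pics/top0.png

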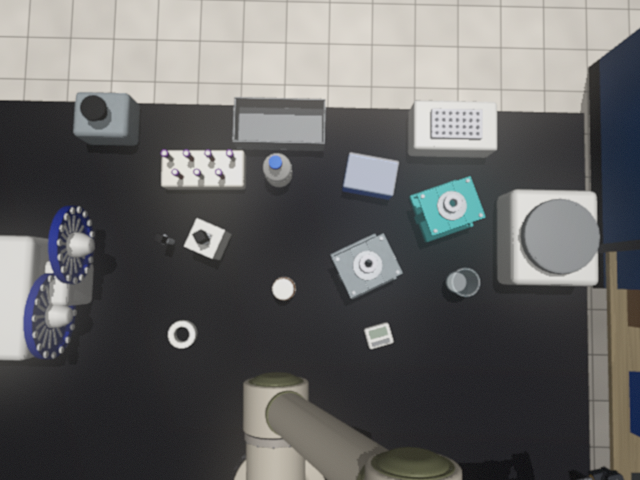

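The scene shows the grey stand at top px (367,265) and its turquoise look-alike at (453,203). The rod in the white holder is at (202,236), and a smaller loose rod stands at (165,240). I choose the grey stand and the rod in the holder, and will check both in one close crop.

Run:
```python
from h import *
T=cv2.imread("pics/top0.png");S=cv2.imread("pics/scene0.png")
c=lambda I,u,v,w,h:cv2.resize(I[v:v+h,u:u+w],(400,300),interpolation=cv2.INTER_CUBIC)
a=c(T,327,235,80,60);b=c(T,150,210,80,60);d=c(S,415,240,120,90);e=c(S,242,200,80,60)
cv2.imwrite("pics/crop1.png",np.vstack([np.hstack([a,b]),np.hstack([e,d])]))
print(proj("top",[.5455,-.1905,.130]), proj("top",[.5555,-.1905,.130]))
```

```text
[368.180942   265.70952271] [368.24924384 261.20662906]
```

View pics/crop1.png

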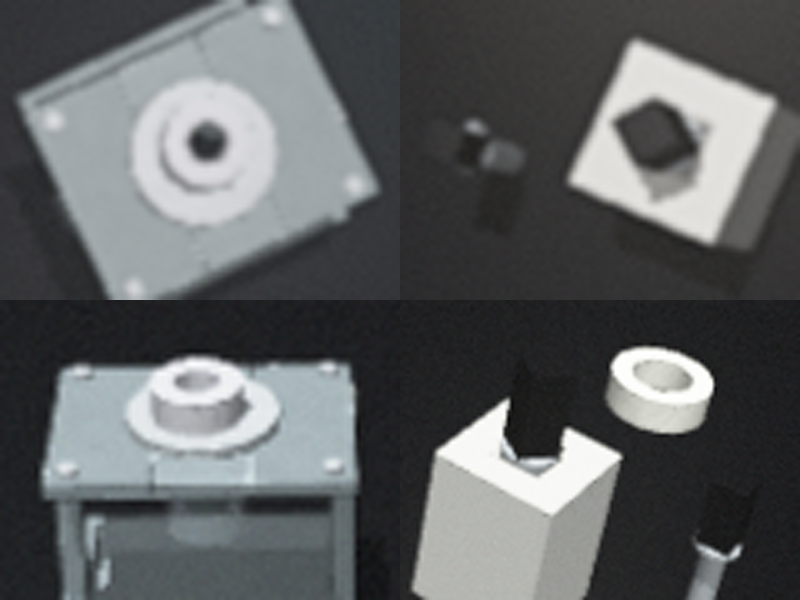

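The crop confirms the grey stand and eccentric bush (bore at about px (367.8,263.2)). The larger rod, with its square handle, stands in the white holder, and the loose rod is the thin one.

```bash
cat >> h.py <<'E'
from scipy.ndimage import map_coordinates
from scipy.optimize import differential_evolution as DE
def projN(n,P):
    K,t,M=cal(n); q=(np.asarray(P)-t)@M@K.T; return q[:,:2]/q[:,2:]
def samp(I,uv): return map_coordinates(I,[uv[:,1],uv[:,0]],order=1,mode='nearest')
def circ(n,I,z,r,c0,w=.015,d=.0022,sgn=1):
    a=np.linspace(0,2*np.pi,120,endpoint=False); e=np.c_[np.cos(a),np.sin(a),0*a]
    f=lambda p:-sgn*np.median(samp(I,projN(n,[p[0],p[1],z]+(r-d)*e))-samp(I,projN(n,[p[0],p[1],z]+(r+d)*e)))
    s=DE(f,[(c0[0]-w,c0[0]+w),(c0[1]-w,c0[1]+w)],seed=1); return s.x.round(4),-s.fun
def rect(n,I,z,a,b,c0,sgn=1,w=.015,d=.0022):
    t=np.linspace(-.85,.85,30);o=np.ones(30)
    def f(p):
        c,s=np.cos(p[2]),np.sin(p[2]);v=0
        def pts(k):
            X=np.r_[t*a,t*a,o*(a+k),-o*(a+k)];Y=np.r_[o*(b+k),-o*(b+k),t*b,t*b]
            return np.c_[p[0]+c*X-s*Y,p[1]+s*X+c*Y,0*X+z]
        g=samp(I,projN(n,pts(-d)))-samp(I,projN(n,pts(d)))
        return -sgn*np.mean(np.clip(sgn*g,-20,60)*sgn)
    s=DE(f,[(c0[0]-w,c0[0]+w),(c0[1]-w,c0[1]+w),(-np.pi/4,np.pi/4) if a==b else (-np.pi/2,np.pi/2)],seed=1,popsize=25); return s.x[:2].round(4),np.degrees(s.x[2]).round(1),-s.fun
E
python3 - <<'E'
from h import *
I=np.mean([viewer.get_image("top").astype(float) for _ in range(4)],0).mean(2)
J=np.mean([viewer.get_image("scene").astype(float) for _ in range(4)],0).mean(2)
print("handle top",rect("top",I,.160,.012,.012,(.6,.181),-1))
print("holder top",rect("top",I,.100,.035,.035,(.6,.181),1))
print("holder sc",rect("scene",J,.100,.035,.035,(.6,.181),1))
print("deck top",rect("top",I,.108,.05,.065,(.5455,-.1905),1))
print("deck sc",rect("scene",J,.108,.05,.065,(.5455,-.1905),1))
for n,X in(("top",I),("scene",J)):
    for z,r,s in((.112,.033,1),(.110,.033,1),(.130,.020,1),(.130,.010,-1)): print(n,z,r,circ(n,X,z,r,(.5455,-.1905),sgn=s))
E
```

```text
handle top (array([0.5996, 0.177 ]), np.float64(28.0), np.float64(50.94241317072144))Traceback (most recent call last):
  File "<stdin>", line 5, in <module>
  File "h.py", line 30, in rect
    s=DE(f,[(c0[0]-w,c0[0]+w),(c0[1]-w,c0[1]+w),(-np.pi/4,np.pi/4) if a==b else (-np.pi/2,np.pi/2)],seed=1,popsize=25); return s.x[:2].round(4),np.degrees(s.x[2]).round(1),-s.fun
    return fun(*args, **kwargs)
    ret = solver.solve()
    next(self)
    ~~~~^^^^^^
    energy = self.func(parameters)
    return self.f(x, *self.args)
           ~~~~~~^^^^^^^^^^^^^^^
  File "h.py", line 28, in f
    g=samp(I,projN(n,pts(-d)))-samp(I,projN(n,pts(d)))
                                      ~~~~~^^^^^^^^^^
  File "h.py", line 15, in projN
    K,t,M=cal(n); q=(np.asarray(P)-t)@M@K.T; return q[:,:2]/q[:,2:]
          ~~~^^^
  File "h.py", line 5, in cal
    c=viewer.get_calibration(n); return np.array(c["K"]),np.array(c["position"]),R.from_quat(c["orientation"]).as_matrix()
ValueError: time passes only in moves, steps and waits
```

```bash
sed -i 's/^def cal(n)/import functools\n@functools.cache\ndef cal(n)/' h.py
cat > meas.py <<'E'
from h import *
I=np.mean([viewer.get_image("top").astype(float) for _ in range(4)],0).mean(2)
J=np.mean([viewer.get_image("scene").astype(float) for _ in range(4)],0).mean(2)
np.savez("im.npz",I=I,J=J)
print("handle top",rect("top",I,.160,.012,.012,(.6,.181),-1))
print("holder top",rect("top",I,.100,.035,.035,(.6,.181),1))
print("holder sc",rect("scene",J,.100,.035,.035,(.6,.181),1))
print("deck top",rect("top",I,.108,.05,.065,(.5455,-.1905),1))
print("deck sc",rect("scene",J,.108,.05,.065,(.5455,-.1905),1))
for n,X in(("top",I),("scene",J)):
    for z,r,s in((.112,.033,1),(.110,.033,1),(.130,.020,1),(.130,.010,-1)): print(n,z,r,circ(n,X,z,r,(.5455,-.1905),sgn=s))
E
python3 meas.py
```

```text
handle top (array([0.5996, 0.177 ]), np.float64(28.1), np.float64(50.90497572986296))
holder top (array([0.6014, 0.1825]), np.float64(-21.9), np.float64(60.0))
holder sc (array([0.6017, 0.1825]), np.float64(-21.7), np.float64(51.45813764505128))
deck top (array([ 0.5467, -0.191 ]), np.float64(26.6), np.float64(53.53329524211443))
deck sc (array([ 0.5481, -0.1894]), np.float64(25.9), np.float64(53.71269589847126))
top 0.112 0.033 (array([ 0.5475, -0.1905]), np.float64(38.89185573969553))
top 0.11 0.033 (array([ 0.5476, -0.191 ]), np.float64(38.83171392400382))
top 0.13 0.02 (array([ 0.5552, -0.1929]), np.float64(11.426967171189006))
top 0.13 0.01 (array([ 0.5522, -0.1897]), np.float64(93.88622487756595))
scene 0.112 0.033 (array([ 0.5455, -0.1922]), np.float64(47.551944980560066))
scene 0.11 0.033 (array([ 0.5427, -0.1937]), np.float64(48.24761038561826))
scene 0.13 0.02 (array([ 0.55  , -0.1902]), np.float64(69.42558402181648))
scene 0.13 0.01 (array([ 0.5524, -0.1912]), np.float64(48.14066382601257))
```

Run:
```python
from h import *
I=np.load("im.npz")["I"]; u0,v0,w,h,S=180,215,50,45,8
P=cv2.resize(I[v0:v0+h,u0:u0+w].astype(np.float32),None,fx=S,fy=S,interpolation=cv2.INTER_LINEAR)
m=(P<75).astype(np.uint8)
n,l,st,ce=cv2.connectedComponentsWithStats(m); k=l[int((236-v0+.5)*S),int((202-u0+.5)*S)]; m=(l==k).astype(np.uint8); print(st[k],k)
def f(p):
    c,s=np.cos(p[2]),np.sin(p[2]); C=[[p[0]+.012*(c*a-s*b),p[1]+.012*(s*a+c*b),z] for a in(-1,1) for b in(-1,1) for z in(.105,.16)]
    q=((projN("top",C)-[u0,v0]+.5)*S-.5).astype(np.float32); M=np.zeros_like(m); cv2.fillConvexPoly(M,cv2.convexHull(q).round().astype(int),1)
    return 1-(M&m).sum()/(M|m).sum()
s=DE(f,[(.585,.615),(.165,.195),(-.8,.8)],seed=1,popsize=20); print(s.x,np.degrees(s.x[2]),s.fun)
```

```text
[ 111  128  122  103 8355] 2
[ 0.60029766  0.1817283  -0.52466567] -30.06112842819061 0.32283528645833337
```

Run:
```python
from h import *
I=np.load("im.npz")["I"]; u0,v0,w,h,S=184,218,40,40,14
P=cv2.resize(np.clip(I[v0:v0+h,u0:u0+w]*1.6,0,255).astype(np.uint8),None,fx=S,fy=S,interpolation=cv2.INTER_CUBIC); P=cv2.cvtColor(P,cv2.COLOR_GRAY2BGR)
def box(x,y,a,z,r,col):
    a=np.radians(a);c,s=np.cos(a),np.sin(a)
    C=[[x+r*(c*i-s*j),y+r*(s*i+c*j),z] for i,j in((-1,-1),(1,-1),(1,1),(-1,1))]
    q=((projN("top",C)-[u0,v0]+.5)*S-.5).round().astype(int); cv2.polylines(P,[q],True,col,1)
box(.6016,.1825,-21.9,.1,.035,(0,255,0)); box(.6016,.1825,-21.9,.16,.012,(0,0,255)); box(.6016,.1825,28,.16,.012,(255,128,0)); box(.6016,.1825,28,.105,.012,(0,255,255))
cv2.imwrite("pics/c2.png",P)
```

```text
(no output)
```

View pics/c2.png

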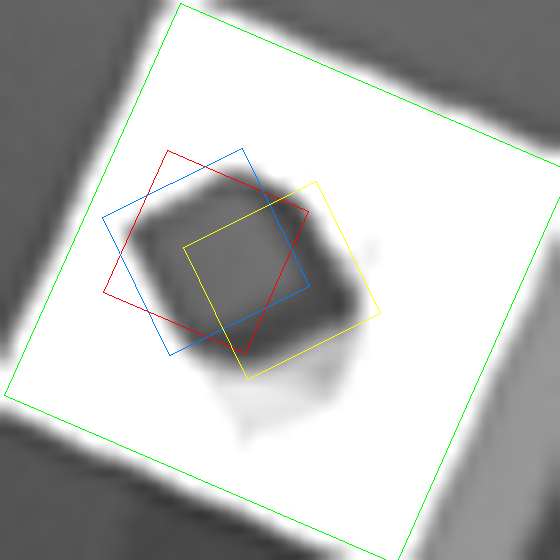

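The overlay shows the handle's top face near px (199.5,237), turned about 28° and roughly 3 mm off the holder's axis. Moving now.

Request:
jog_arm --rows '[{"x":0.62,"y":-0.58,"fingers":1},{"x":0.62,"y":-0.58},{"x":0.62,"y":-0.58},{"x":0.62,"y":-0.58},{"x":0.62,"y":-0.58},{"x":0.62,"y":-0.58},{"x":0.62,"y":-0.58},{"x":0.62,"y":-0.58},{"x":0.62,"y":-0.58},{"x":0.62,"y":-0.58}]'

```text
validation failed for argument at $.ro...
```

Request:
jog_arm --rows '[{"x":0.62,"y":-0.58},{"x":0.62,"y":-0.58},{"x":0.62,"y":-0.58},{"x":0.62,"y":-0.58},{"x":0.62,"y":-0.58},{"x":0.62,"y":-0.58},{"x":0.62,"y":-0.58},{"turn":-0.8},{"turn":-0.8},{"turn":-0.8}]'

```text
validation failed for argument at $.ro...
```

Request:
jog_arm --rows '[{"x":0.62,"y":-0.58,"z":0,"turn":0,"fingers":1},{"x":0.62,"y":-0.58,"z":0,"turn":0,"fingers":1},{"x":0.62,"y":-0.58,"z":0,"turn":0,"fingers":1},{"x":0.62,"y":-0.58,"z":0,"turn":0,"fingers":1},{"x":0.62,"y":-0.58,"z":0,"turn":0,"fingers":1},{"x":0.62,"y":-0.58,"z":0,"turn":0,"fingers":1},{"x":0.62,"y":-0.58,"z":0,"turn":0,"fingers":1},{"x":0.62,"y":-0.58,"z":0,"turn":0,"fingers":1},{"x":0.62,"y":-0.58,"z":0,"turn":0,"fingers":1},{"x":0.62,"y":-0.58,"z":0,"turn":0,"fingers":1}]'

```text
clock: 2.6
ee_pos: [0.3633, -0.1777, 0.405]
tcp_rot: [0.993, 0.119, 0.0, 0.0]
contact_force: [0.5, -0.8, -0.8]
opening: 0.0883
```

Request:
jog_arm --rows '[{"x":0.7,"y":-0.645,"z":0,"turn":-0.4,"fingers":1},{"x":0.68,"y":-0.66,"z":0,"turn":0,"fingers":1},{"x":0.68,"y":-0.66,"z":0,"turn":0,"fingers":1},{"x":0.68,"y":-0.66,"z":0,"turn":0,"fingers":1},{"x":0.68,"y":-0.66,"z":0,"turn":0,"fingers":1},{"x":0.68,"y":-0.66,"z":0,"turn":0,"fingers":1},{"x":0.68,"y":-0.66,"z":0,"turn":0,"fingers":1},{"x":0.68,"y":-0.66,"z":0,"turn":0,"fingers":1},{"x":0.68,"y":-0.66,"z":0,"turn":-1,"fingers":1},{"x":0,"y":0,"z":0,"turn":-1,"fingers":1}]'

```text
clock: 3.6
ee_pos: [0.5786, 0.1934, 0.4036]
tcp_rot: [0.969, 0.247, -0.0, -0.0]
contact_force: [-0.4, -0.5, -1.0]
opening: 0.0882
```

Request:
jog_arm --rows '[{"x":0,"y":0,"z":0,"turn":0,"fingers":1}]'

```text
clock: 3.7
ee_pos: [0.5775, 0.1904, 0.4041]
tcp_rot: [0.97, 0.244, -0.0, -0.0]
contact_force: [-0.5, -0.2, 0.3]
opening: 0.0882
```

Request:
jog_arm --rows '[{"x":0.27,"y":0.41,"z":0,"turn":0,"fingers":1},{"x":0,"y":0,"z":0.5,"turn":0,"fingers":1},{"x":0,"y":0,"z":0.5,"turn":0,"fingers":1},{"x":0,"y":0,"z":0,"turn":0,"fingers":1}]'

```text
clock: 4.1
ee_pos: [0.5985, 0.1766, 0.352]
tcp_rot: [0.971, 0.241, -0.003, -0.0]
contact_force: [0.1, -0.1, -0.0]
opening: 0.0881
```

Run:
```python
from h import *
a=save("scene","pics/s1.png")[:,:,::-1];b=save("top","pics/t1.png")[:,:,::-1]
c=lambda I,u,v:cv2.resize(I[v:v+100,u:u+100],(400,400),interpolation=cv2.INTER_CUBIC)
cv2.imwrite("pics/c3.png",np.hstack([c(a,405,210),c(b,150,190)]))
```

```text
(no output)
```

View pics/c3.png

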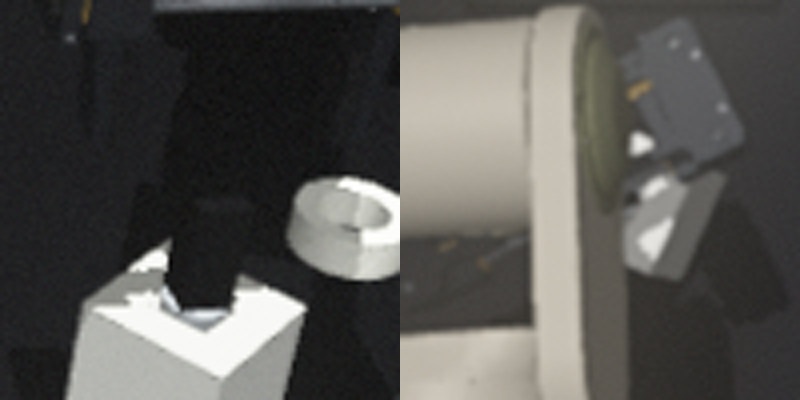

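The view shows the gripper above the handle, dark on dark, with nothing in the way. Going down now, watching the force.

Request:
jog_arm --rows '[{"x":0,"y":-0.03,"z":0.35,"turn":0,"fingers":1},{"x":0,"y":0,"z":0.35,"turn":0,"fingers":1},{"x":0,"y":0,"z":0.35,"turn":0,"fingers":1},{"x":0,"y":0,"z":0.35,"turn":0,"fingers":1},{"x":0,"y":0,"z":0,"turn":0,"fingers":1}]'

```text
clock: 4.7
ee_pos: [0.5981, 0.1787, 0.2845]
tcp_rot: [0.97, 0.242, -0.001, -0.0]
contact_force: [-0.1, -0.4, -0.1]
opening: 0.0883
```

Request:
jog_arm --rows '[{"x":0,"y":0,"z":0,"turn":0,"fingers":0.2},{"x":0,"y":0,"z":0,"turn":0,"fingers":0.2},{"x":0,"y":0,"z":0,"turn":0,"fingers":0.2},{"x":0,"y":0,"z":0,"turn":0,"fingers":0.2},{"x":0,"y":0,"z":0,"turn":0,"fingers":0.2},{"x":0,"y":0,"z":0,"turn":0,"fingers":0.2},{"x":0,"y":0,"z":0,"turn":0,"fingers":0.2},{"x":0,"y":0,"z":0,"turn":0,"fingers":0.2}]' --force 8

```text
clock: 5.5
ee_pos: [0.5982, 0.179, 0.2847]
tcp_rot: [0.97, 0.243, -0.0, -0.0]
contact_force: [-1.2, 1.0, 1.9]
opening: 0.0263
```

Request:
jog_arm --rows '[{"x":0,"y":0,"z":0,"turn":0,"fingers":0},{"x":0,"y":0,"z":0,"turn":0,"fingers":0},{"x":0,"y":0,"z":0,"turn":0,"fingers":0},{"x":0,"y":0,"z":0,"turn":0,"fingers":0}]' --force 45

```text
clock: 5.9
ee_pos: [0.5981, 0.179, 0.2847]
tcp_rot: [0.97, 0.243, -0.0, -0.0]
contact_force: [-1.0, 1.8, 0.3]
opening: 0.0237
```

Request:
jog_arm --rows '[{"x":0,"y":0,"z":-0.2,"turn":0,"fingers":0},{"x":0,"y":0,"z":-0.4,"turn":0,"fingers":0},{"x":0,"y":0,"z":-0.4,"turn":0,"fingers":0},{"x":0,"y":0,"z":-0.4,"turn":0,"fingers":0},{"x":0,"y":0,"z":-0.4,"turn":0,"fingers":0},{"x":0,"y":0,"z":-0.6,"turn":0,"fingers":0},{"x":0,"y":0,"z":-0.3,"turn":0,"fingers":0},{"x":0,"y":0,"z":0,"turn":0,"fingers":0}]'

```text
clock: 6.7
ee_pos: [0.5979, 0.1788, 0.4225]
tcp_rot: [0.97, 0.243, 0.002, 0.0]
contact_force: [0.4, -0.4, -2.1]
opening: 0.0239
```

Request:
jog_arm --rows '[{"x":-0.24,"y":0.335,"z":0,"turn":0,"fingers":0},{"x":-0.48,"y":0.67,"z":0,"turn":0,"fingers":0},{"x":-0.48,"y":0.67,"z":0,"turn":0,"fingers":0},{"x":-0.48,"y":0.67,"z":0,"turn":0,"fingers":0},{"x":-0.48,"y":0.67,"z":0,"turn":0,"fingers":0},{"x":-0.48,"y":0.67,"z":0,"turn":0,"fingers":0},{"x":-0.48,"y":0.67,"z":0,"turn":0,"fingers":0},{"x":-0.48,"y":0.67,"z":0,"turn":0,"fingers":0},{"x":-0.48,"y":0.67,"z":0,"turn":0,"fingers":0},{"x":-0.24,"y":0.335,"z":0,"turn":0,"fingers":0}]'

```text
clock: 7.7
ee_pos: [0.5488, -0.1918, 0.4184]
tcp_rot: [0.97, 0.241, -0.001, -0.0]
contact_force: [0.6, 1.3, -1.9]
opening: 0.0235
```

Request:
jog_arm --rows '[{"x":0,"y":0,"z":0,"turn":0,"fingers":0},{"x":0,"y":0,"z":0,"turn":0,"fingers":0}]'

```text
clock: 7.9
ee_pos: [0.5494, -0.1887, 0.4189]
tcp_rot: [0.97, 0.242, -0.001, -0.001]
contact_force: [0.8, 0.6, -1.9]
opening: 0.0235
```

Run:
```python
from h import *
o=get_obs();print(o["ee_pos"],R.from_quat(o["tcp_rot"]).as_matrix().round(4).tolist(),o["contact_force"])
a=save("scene","pics/s2.png")[:,:,::-1]
I=[viewer.get_image("scene").astype(float) for _ in range(4)]; np.save("s2.npy",np.mean(I,0))
for t in("rod","rod_handle"):print(t,[(np.round(d["position"],4),round(d["score"],2)) for d in models.mark_of("scene",t)])
u,v=proj("scene",[.551,-.19,.15]).round().astype(int)-[40,45]; print(u,v)
cv2.imwrite("pics/c4.png",cv2.resize(a[v:v+80,u:u+80],(600,600),interpolation=cv2.INTER_CUBIC))
```

```text
[ 0.54941294 -0.18869877  0.41889753] [[0.8826, 0.4701, -0.0014], [0.4701, -0.8826, 0.0011], [-0.0007, -0.0017, -1.0]] [ 0.75072783  0.56893125 -1.94131679]
rod [(array([ 0.5502, -0.1877,  0.1432]), 0.8), (array([ 0.5949,  0.2869, -0.0013]), 0.8)]
rod_handle [(array([0.5983, 0.286 , 0.0975]), 0.74), (array([ 0.5508, -0.1867,  0.2657]), 0.62)]
241 162
```

View pics/c4.png

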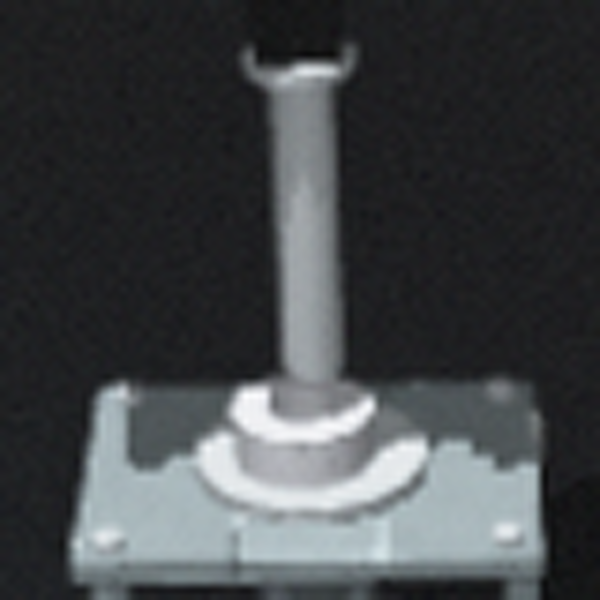

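The crop shows the rod upright above the bush: its tip is at about px (283,213) and the rim's centre at about (281,216). I'll measure the lateral offset and the tilt.

Run:
```python
from h import *
J=np.load("s2.npy").mean(2); J0=np.load("im.npz")["J"]
K,t,M=cal("scene"); print("right axis",M[:,0].round(3))
def edges(I,v,u0,u1):
    u=np.arange(u0,u1,.1); r=map_coordinates(I,[np.full_like(u,v),u],order=3); r=np.convolve(r,np.ones(9)/9,'same'); g=np.gradient(r)[8:-8]; u=u[8:-8]
    return u[g.argmax()],u[g.argmin()]
b=np.array([.5494,-.1887])
for z in np.arange(.155,.232,.008):
    q=proj("scene",[*b,z]); l,r=edges(J,q[1],q[0]-9,q[0]+9); print(z.round(3),q.round(1),"mid",round((l+r)/2,2),"w",round(r-l,2),"d",round((l+r)/2-q[0],2))
for n,X in(("scene0",J0),("scene2",J)):
  for rr,z,s in((.02,.130,1),(.033,.112,1)):
    print(n,rr,circ("scene",X,z,rr,(.55,-.19),w=.012,sgn=s))
q=proj("scene",[.551,-.19,.13]);print(q,(proj("scene",[.552,-.19,.13])-q).round(3),(proj("scene",[.551,-.189,.13])-q).round(3),(proj("scene",[.551,-.19,.131])-q).round(3))
```

```text
right axis [-0.407  0.913  0.01 ]
0.155 [281.9 205. ] mid 282.27 w 8.2 d 0.4
0.163 [281.7 201.5] mid 282.28 w 8.1 d 0.55
0.171 [281.6 198.1] mid 282.19 w 8.2 d 0.6
0.179 [281.4 194.6] mid 281.99 w 7.7 d 0.55
0.187 [281.3 191.1] mid 281.65 w 7.7 d 0.35
0.195 [281.2 187.6] mid 281.46 w 8.0 d 0.3
0.203 [281. 184.] mid 281.36 w 8.1 d 0.35
0.211 [280.9 180.4] mid 281.36 w 8.2 d 0.5
0.219 [280.7 176.7] mid 281.27 w 8.3 d 0.55
0.227 [280.6 173.1] mid 280.82 w 9.1 d 0.25
scene0 0.02 (array([ 0.55  , -0.1902]), np.float64(69.42323076908747))
scene0 0.033 (array([ 0.5455, -0.1921]), np.float64(47.5727748321293))
scene2 0.02 (array([ 0.5524, -0.1911]), np.float64(65.72287771725188))
scene2 0.033 (array([ 0.5452, -0.1921]), np.float64(54.83115662406574))
[281.39111047 215.62797133] [-0.225  0.208] [0.417 0.097] [-0.017 -0.413]
```

Request:
jog_arm --rows '[{"x":0.02,"y":0.07,"z":0,"turn":0,"fingers":0},{"x":0,"y":0,"z":0.1,"turn":0,"fingers":0},{"x":0,"y":0,"z":0.06,"turn":0,"fingers":0},{"x":0,"y":0,"z":0,"turn":0,"fingers":0},{"x":0,"y":0,"z":0,"turn":0,"fingers":0}]' --force 55

```text
clock: 8.75
ee_pos: [0.552, -0.1914, 0.4116]
tcp_rot: [0.97, 0.243, -0.0, -0.0]
contact_force: [-0.7, 0.4, -2.5]
opening: 0.0238
```

Request:
jog_arm --rows '[{"x":0,"y":0,"z":0.02,"turn":0,"fingers":0},{"x":0,"y":0,"z":0.02,"turn":0,"fingers":0},{"x":0,"y":0,"z":0.02,"turn":0,"fingers":0},{"x":0,"y":0,"z":0.02,"turn":0,"fingers":0},{"x":0,"y":0,"z":0,"turn":0,"fingers":0}]'

```text
clock: 9.25
ee_pos: [0.552, -0.1914, 0.4076]
tcp_rot: [0.97, 0.243, -0.0, -0.0]
contact_force: [-0.1, -0.4, -1.8]
opening: 0.0236
```

Request:
jog_arm --rows '[{"x":0,"y":0,"z":0.02,"turn":0,"fingers":0},{"x":0,"y":0,"z":0.02,"turn":0,"fingers":0},{"x":0,"y":0,"z":0.02,"turn":0,"fingers":0},{"x":0,"y":0,"z":0,"turn":0,"fingers":0}]'

```text
clock: 9.65
ee_pos: [0.552, -0.1914, 0.4047]
tcp_rot: [0.97, 0.243, 0.0, 0.0]
contact_force: [0.0, -0.0, -2.7]
opening: 0.0237
```

Request:
jog_arm --rows '[{"x":0,"y":0,"z":0.02,"turn":0,"fingers":0},{"x":0,"y":0,"z":0,"turn":0,"fingers":0}]'

```text
clock: 9.85
ee_pos: [0.552, -0.1913, 0.4046]
tcp_rot: [0.97, 0.243, 0.0, 0.0]
contact_force: [-1.3, 0.2, 4.2]
opening: 0.0237
```

Run:
```python
from h import *
print(get_obs()["wrist_torque"],get_obs()["contact_force"])
A=np.mean([viewer.get_image("scene").astype(float) for _ in range(6)],0); np.save("s3.npy",A)
u,v,w,S=255,185,56,12
P=cv2.resize(np.clip(A[v:v+42,u:u+w],0,255).astype(np.uint8)[:,:,::-1],None,fx=S,fy=S,interpolation=cv2.INTER_CUBIC)
cv2.imwrite("pics/c5.png",P)
o=get_obs(); print(o["wrist_torque"],o["contact_force"])
```

```text
[0.14262203 0.29707107 0.03627394] [-1.28216272  0.23176228  4.17413912]
[0.19148479 0.35948249 0.01270522] [-1.25839917  0.59457703  6.02435786]
```

View pics/c5.png

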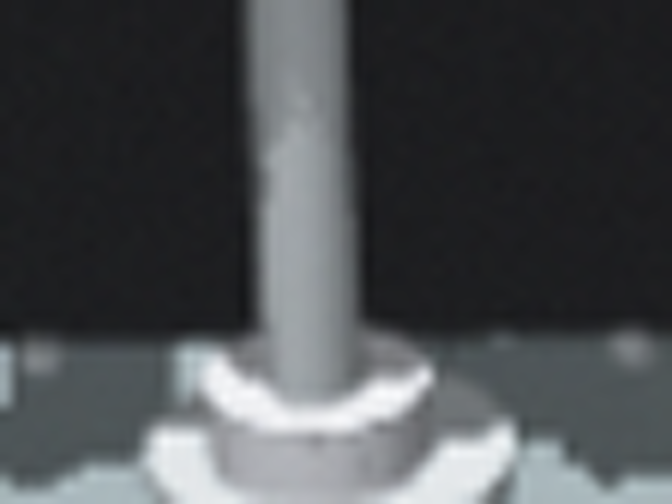

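The crop shows the rod's tip centre at about px (280.4,218) and the rim's centre at about 281.2. The rod is roughly 1.5–2 mm too far left in the image, so I'll slide it right gently while in contact.

Request:
jog_arm --rows '[{"x":-0.003,"y":-0.02,"z":0,"turn":0,"fingers":0},{"x":-0.003,"y":-0.02,"z":0,"turn":0,"fingers":0},{"x":0,"y":0,"z":0.01,"turn":0,"fingers":0},{"x":0,"y":0,"z":0,"turn":0,"fingers":0}]'

```text
clock: 10.55
ee_pos: [0.551, -0.1901, 0.4045]
tcp_rot: [0.97, 0.242, 0.001, 0.002]
contact_force: [0.3, -3.2, 8.2]
opening: 0.0234
```

Request:
jog_arm --rows '[{"x":-0.02,"y":0,"z":0,"turn":0,"fingers":0},{"x":-0.02,"y":0,"z":0,"turn":0,"fingers":0},{"x":0,"y":0,"z":0,"turn":0,"fingers":0}]'

```text
clock: 10.85
ee_pos: [0.5494, -0.1909, 0.4044]
tcp_rot: [0.97, 0.243, 0.002, 0.001]
contact_force: [2.7, -2.1, 6.9]
opening: 0.0237
```

Request:
jog_arm --rows '[{"x":0.02,"y":0,"z":0,"turn":0,"fingers":0},{"x":0.02,"y":0,"z":0,"turn":0,"fingers":0},{"x":0.02,"y":0,"z":0,"turn":0,"fingers":0},{"x":0,"y":0,"z":0,"turn":0,"fingers":0}]'

```text
clock: 11.25
ee_pos: [0.5517, -0.1897, 0.4045]
tcp_rot: [0.97, 0.242, 0.001, 0.002]
contact_force: [-1.3, -3.5, 8.8]
opening: 0.0235
```

Request:
jog_arm --rows '[{"x":0.02,"y":0,"z":0,"turn":0,"fingers":0},{"x":0.02,"y":0,"z":0,"turn":0,"fingers":0},{"x":0,"y":0,"z":0,"turn":0,"fingers":0}]'

```text
clock: 11.55
ee_pos: [0.5532, -0.189, 0.4046]
tcp_rot: [0.97, 0.242, -0.0, 0.002]
contact_force: [-3.3, -4.2, 10.4]
opening: 0.0235
```

Request:
jog_arm --rows '[{"x":-0.02,"y":-0.02,"z":0,"turn":0,"fingers":0},{"x":-0.02,"y":-0.01,"z":0,"turn":0,"fingers":0},{"x":-0.02,"y":0,"z":0,"turn":0,"fingers":0},{"x":0,"y":0,"z":0,"turn":0,"fingers":0}]'

```text
clock: 11.95
ee_pos: [0.5503, -0.1891, 0.4045]
tcp_rot: [0.97, 0.242, 0.002, 0.002]
contact_force: [1.3, -3.7, 6.5]
opening: 0.0235
```

Request:
jog_arm --rows '[{"x":-0.02,"y":0,"z":0,"turn":0,"fingers":0},{"x":-0.02,"y":0,"z":0,"turn":0,"fingers":0},{"x":-0.02,"y":0,"z":0,"turn":0,"fingers":0},{"x":0,"y":0,"z":0,"turn":0,"fingers":0}]'

```text
clock: 12.35
ee_pos: [0.548, -0.19, 0.4044]
tcp_rot: [0.97, 0.243, 0.002, 0.001]
contact_force: [4.1, -2.3, 6.5]
opening: 0.0235
```

Request:
jog_arm --rows '[{"x":0,"y":0,"z":-0.1,"turn":0,"fingers":0},{"x":0,"y":0,"z":-0.1,"turn":0,"fingers":0},{"x":0,"y":0,"z":0,"turn":0,"fingers":0},{"x":0,"y":0,"z":0,"turn":0,"fingers":0}]'

```text
clock: 12.75
ee_pos: [0.5474, -0.1898, 0.4129]
tcp_rot: [0.97, 0.243, -0.0, -0.0]
contact_force: [-0.6, -0.5, -2.6]
opening: 0.0237
```

Run:
```python
from h import *
o=get_obs();b=o["ee_pos"][:2];print(o["ee_pos"],o["contact_force"],o["wrist_torque"])
A=np.mean([viewer.get_image("scene").astype(float) for _ in range(6)],0); np.save("s4.npy",A);J=A.mean(2)
def edges(I,v,u0,u1):
    u=np.arange(u0,u1,.1); r=map_coordinates(I,[np.full_like(u,v),u],order=3); r=np.convolve(r,np.ones(9)/9,'same'); g=np.gradient(r)[8:-8]; u=u[8:-8]
    return u[g.argmax()],u[g.argmin()]
for z in np.arange(.150,.222,.01):
    q=proj("scene",[*b,z]); l,r=edges(J,q[1],q[0]-9,q[0]+9); print(z.round(3),"mid",round((l+r)/2,2),"w",round(r-l,2),"d",round((l+r)/2-q[0],2))
# tip template: project bottom disc of rod for candidate e offsets ; print column profile below tip
u=281
print("col",proj("scene",[*b,.140]),[int(x) for x in J[200:228,281]],[int(x) for x in J[200:228,279]])
uv,v,w,S=255,178,56,12
cv2.imwrite("pics/c6.png",cv2.resize(np.clip(A[v:v+46,uv:uv+w]*1.2,0,255).astype(np.uint8)[:,:,::-1],None,fx=S,fy=S,interpolation=cv2.INTER_CUBIC))
```

```text
[ 0.54743795 -0.18975255  0.41287471] [-0.60175822 -0.52215188 -2.56951591] [ 0.00797642 -0.00617158 -0.07433454]
0.15 mid 282.25 w 8.2 d 0.3
0.16 mid 281.88 w 7.6 d 0.1
0.17 mid 281.6 w 7.6 d 0.0
0.18 mid 281.43 w 8.0 d 0.0
0.19 mid 281.35 w 8.2 d 0.1
0.2 mid 281.27 w 8.2 d 0.2
0.21 mid 280.99 w 8.2 d 0.1
0.22 mid 280.5 w 8.2 d -0.2
col [282.12239157 210.76814752] [164, 164, 163, 164, 164, 164, 163, 163, 162, 163, 163, 162, 163, 166, 166, 148, 148, 158, 203, 240, 228, 155, 163, 176, 174, 175, 182, 212] [157, 156, 156, 156, 156, 157, 156, 155, 154, 153, 153, 151, 146, 140, 135, 138, 138, 153, 207, 240, 229, 174, 181, 180, 179, 177, 186, 215]
```

View pics/c6.png

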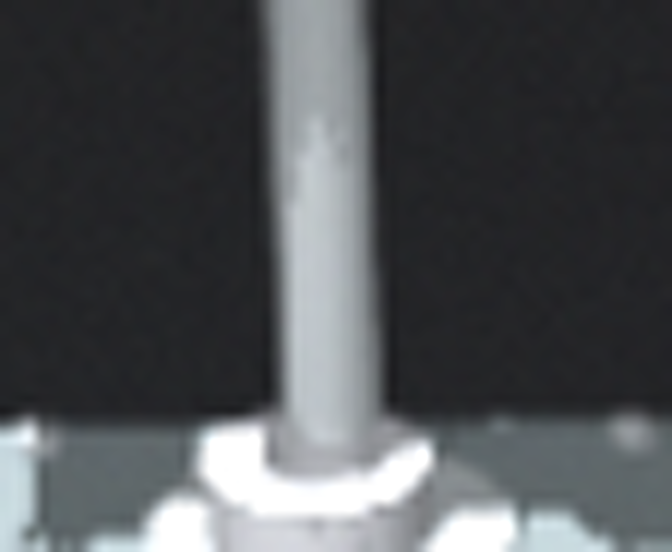

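The crop shows the rod's tip centre at about px (282.4,214) and the rim's centre at about 281.1. The second sweep was about 3 mm too far right. I'll shift back and touch again.

Request:
jog_arm --rows '[{"x":0.01,"y":0.053,"z":0,"turn":0,"fingers":0},{"x":0,"y":0,"z":0.1,"turn":0,"fingers":0},{"x":0,"y":0,"z":0.04,"turn":0,"fingers":0},{"x":0,"y":0,"z":0.02,"turn":0,"fingers":0},{"x":0,"y":0,"z":0.02,"turn":0,"fingers":0},{"x":0,"y":0,"z":0.02,"turn":0,"fingers":0},{"x":0,"y":0,"z":0,"turn":0,"fingers":0}]'

```text
clock: 13.75
ee_pos: [0.5491, -0.1918, 0.404]
tcp_rot: [0.97, 0.243, 0.0, 0.0]
contact_force: [-1.4, 0.2, 4.6]
opening: 0.0237
```

Request:
jog_arm --rows '[{"x":-0.018,"y":-0.009,"z":0,"turn":0,"fingers":0},{"x":0,"y":0,"z":0,"turn":0,"fingers":0},{"x":0,"y":0,"z":0,"turn":0,"fingers":0}]'

```text
clock: 14.05
ee_pos: [0.5481, -0.192, 0.4027]
tcp_rot: [0.97, 0.243, -0.0, -0.0]
contact_force: [0.5, -1.0, -1.8]
opening: 0.0233
```

It dropped into the bore: z is lower and the contact force is gone. Continuing down gently.

Request:
jog_arm --rows '[{"x":0,"y":0,"z":0.03,"turn":0,"fingers":0},{"x":0,"y":0,"z":0.03,"turn":0,"fingers":0},{"x":0,"y":0,"z":0,"turn":0,"fingers":0}]'

```text
clock: 14.35
ee_pos: [0.5482, -0.1921, 0.3996]
tcp_rot: [0.97, 0.243, -0.0, -0.0]
contact_force: [0.1, -1.1, -3.3]
opening: 0.0235
```

Request:
jog_arm --rows '[{"x":0,"y":0,"z":0.05,"turn":0,"fingers":0},{"x":0,"y":0,"z":0.05,"turn":0,"fingers":0},{"x":0,"y":0,"z":0.05,"turn":0,"fingers":0},{"x":0,"y":0,"z":0.05,"turn":0,"fingers":0},{"x":0,"y":0,"z":0,"turn":0,"fingers":0}]'

```text
clock: 14.85
ee_pos: [0.5482, -0.192, 0.3898]
tcp_rot: [0.97, 0.243, -0.0, -0.0]
contact_force: [0.4, -0.5, -2.7]
opening: 0.0235
```

Request:
jog_arm --rows '[{"x":0,"y":0,"z":0.08,"turn":0,"fingers":0},{"x":0,"y":0,"z":0.08,"turn":0,"fingers":0},{"x":0,"y":0,"z":0.08,"turn":0,"fingers":0},{"x":0,"y":0,"z":0.06,"turn":0,"fingers":0},{"x":0,"y":0,"z":0.06,"turn":0,"fingers":0},{"x":0,"y":0,"z":0.06,"turn":0,"fingers":0},{"x":0,"y":0,"z":0.06,"turn":0,"fingers":0},{"x":0,"y":0,"z":0.06,"turn":0,"fingers":0},{"x":0,"y":0,"z":0.06,"turn":0,"fingers":0},{"x":0,"y":0,"z":0.06,"turn":0,"fingers":0}]'

```text
clock: 15.85
ee_pos: [0.5482, -0.192, 0.3587]
tcp_rot: [0.97, 0.243, 0.001, 0.001]
contact_force: [-1.9, -0.8, 8.7]
opening: 0.0237
```

Request:
jog_arm --rows '[{"x":0,"y":0,"z":0.06,"turn":0,"fingers":0},{"x":0,"y":0,"z":0.06,"turn":0,"fingers":0},{"x":0,"y":0,"z":0.06,"turn":0,"fingers":0},{"x":0,"y":0,"z":0.06,"turn":0,"fingers":0},{"x":0,"y":0,"z":0.06,"turn":0,"fingers":0}]'

```text
clock: 16.35
ee_pos: [0.5482, -0.1919, 0.3437]
tcp_rot: [0.97, 0.243, 0.001, 0.001]
contact_force: [-1.0, -0.3, 8.1]
opening: 0.0236
```

Request:
jog_arm --rows '[{"x":0,"y":0,"z":0.06,"turn":0,"fingers":0},{"x":0,"y":0,"z":0.06,"turn":0,"fingers":0},{"x":0,"y":0,"z":0.06,"turn":0,"fingers":0},{"x":0,"y":0,"z":0.06,"turn":0,"fingers":0},{"x":0,"y":0,"z":0.06,"turn":0,"fingers":0},{"x":0,"y":0,"z":0.06,"turn":0,"fingers":0}]'

```text
clock: 16.95
ee_pos: [0.5482, -0.1919, 0.3237]
tcp_rot: [0.97, 0.243, -0.0, -0.0]
contact_force: [-0.8, -0.8, -1.2]
opening: 0.0233
```

Request:
jog_arm --rows '[{"x":0,"y":0,"z":0.05,"turn":0,"fingers":0},{"x":0,"y":0,"z":0.04,"turn":0,"fingers":0},{"x":0,"y":0,"z":0.02,"turn":0,"fingers":0},{"x":0,"y":0,"z":0,"turn":0,"fingers":0},{"x":0,"y":0,"z":0,"turn":0,"fingers":0}]'

```text
clock: 17.45
ee_pos: [0.5482, -0.1919, 0.3187]
tcp_rot: [0.97, 0.243, 0.0, -0.0]
contact_force: [-0.2, -0.6, -2.5]
opening: 0.0235
```

Run:
```python
from h import *
A=np.mean([viewer.get_image("scene").astype(float) for _ in range(4)],0)
for d in models.mark_of("scene","slug"): print(np.round(d["position"],3),round(d["score"],2))
cv2.imwrite("pics/c7.png",cv2.resize(np.clip(A[190:290,235:335]*1.3,0,255).astype(np.uint8)[:,:,::-1],(600,600),interpolation=cv2.INTER_CUBIC))
```

```text
[ 0.551 -0.193  0.004] 0.54
```

View pics/c7.png

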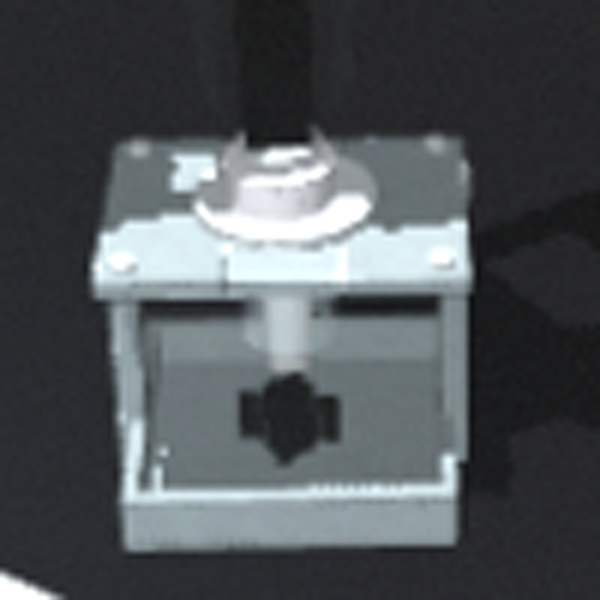

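The crop shows the stub standing in the tray at about px (283,260), below the rod's tip and clear of it. Withdrawing straight up.

Request:
jog_arm --rows '[{"x":0,"y":0,"z":-0.15,"turn":0,"fingers":0},{"x":0,"y":0,"z":-0.2,"turn":0,"fingers":0},{"x":0,"y":0,"z":-0.2,"turn":0,"fingers":0},{"x":0,"y":0,"z":-0.2,"turn":0,"fingers":0},{"x":0,"y":0,"z":-0.2,"turn":0,"fingers":0},{"x":0,"y":0,"z":-0.2,"turn":0,"fingers":0},{"x":0,"y":0,"z":-0.25,"turn":0,"fingers":0},{"x":0,"y":0,"z":-0.25,"turn":0,"fingers":0},{"x":0,"y":0,"z":-0.25,"turn":0,"fingers":0},{"x":0,"y":0,"z":-0.25,"turn":0,"fingers":0}]'

```text
clock: 18.7
ee_pos: [0.5481, -0.1918, 0.4274]
tcp_rot: [0.97, 0.243, 0.0, -0.0]
contact_force: [0.1, 0.2, -2.7]
opening: 0.0236
```

Request:
jog_arm --rows '[{"x":0,"y":0,"z":0,"turn":0,"fingers":0}]'

```text
clock: 18.8
ee_pos: [0.5481, -0.1918, 0.4283]
tcp_rot: [0.97, 0.243, 0.001, 0.001]
contact_force: [1.4, -0.9, -2.7]
opening: 0.0235
```

Request:
jog_arm --rows '[{"x":0.245,"y":-0.337,"z":0,"turn":0,"fingers":0},{"x":0.49,"y":-0.675,"z":0,"turn":0,"fingers":0},{"x":0.49,"y":-0.675,"z":0,"turn":0,"fingers":0},{"x":0.49,"y":-0.675,"z":0,"turn":0,"fingers":0},{"x":0.49,"y":-0.675,"z":0,"turn":0,"fingers":0},{"x":0.49,"y":-0.675,"z":0,"turn":0,"fingers":0},{"x":0.49,"y":-0.675,"z":0,"turn":0,"fingers":0},{"x":0.49,"y":-0.675,"z":0,"turn":0,"fingers":0},{"x":0.49,"y":-0.675,"z":0,"turn":0,"fingers":0},{"x":0.245,"y":-0.337,"z":0,"turn":0,"fingers":0}]'

```text
clock: 19.8
ee_pos: [0.5995, 0.1829, 0.4255]
tcp_rot: [0.97, 0.244, -0.0, -0.001]
contact_force: [0.9, 0.0, -2.3]
opening: 0.0234
```

Request:
jog_arm --rows '[{"x":0,"y":0,"z":0,"turn":0,"fingers":0},{"x":0,"y":0,"z":0,"turn":0,"fingers":0},{"x":0,"y":0,"z":0,"turn":0,"fingers":0}]'

```text
clock: 20.1
ee_pos: [0.5998, 0.1788, 0.4261]
tcp_rot: [0.97, 0.242, -0.0, 0.0]
contact_force: [-0.8, -0.3, -1.6]
opening: 0.0237
```

Run:
```python
from h import *
o=get_obs();b=o["ee_pos"][:2];print(o["ee_pos"],o["tcp_rot"],o["contact_force"])
A=np.mean([viewer.get_image("scene").astype(float) for _ in range(4)],0);J=A.mean(2)
for z in np.arange(.165,.235,.01):
    q=proj("scene",[*b,z]); u=np.arange(q[0]-12,q[0]+12,.1); g=np.gradient(np.convolve(map_coordinates(J,[np.full_like(u,q[1]),u],order=3),np.ones(9)/9,'same'))[8:-8]; u=u[8:-8]
    l,r=u[g.argmax()],u[g.argmin()]; print(z.round(3),q.round(1),"mid",round((l+r)/2,2),"w",round(r-l,2))
print("holder",proj("scene",[.6016,.1825,.1]))
```

```text
[0.59977318 0.17877243 0.42608767] [ 9.70259543e-01  2.42066806e-01 -2.73218395e-04  7.83159832e-05] [-0.83456308 -0.27638048 -1.63822145]
0.165 [458.2 254.9] mid 459.25 w 10.3
0.175 [459.2 250. ] mid 460.34 w 10.2
0.185 [460.3 245.1] mid 461.25 w 10.3
0.195 [461.4 240. ] mid 462.12 w 10.7
0.205 [462.5 234.9] mid 463.16 w 10.6
0.215 [463.6 229.7] mid 464.22 w 10.9
0.225 [464.7 224.5] mid 465.44 w 10.9
holder [453.71822852 286.20094903]
```

Request:
jog_arm --rows '[{"x":0,"y":-0.04,"z":0.2,"turn":0,"fingers":0},{"x":0,"y":0,"z":0.3,"turn":0,"fingers":0},{"x":0,"y":0,"z":0.3,"turn":0,"fingers":0},{"x":0,"y":0,"z":0.1,"turn":0,"fingers":0},{"x":0,"y":0,"z":0.04,"turn":0,"fingers":0},{"x":0,"y":0,"z":0.04,"turn":0,"fingers":0},{"x":0,"y":0,"z":0.04,"turn":0,"fingers":0},{"x":0,"y":0,"z":0.04,"turn":0,"fingers":0},{"x":0,"y":0,"z":0.04,"turn":0,"fingers":0}]'

```text
clock: 21.2
ee_pos: [0.5988, 0.1815, 0.3714]
tcp_rot: [0.97, 0.243, 0.0, 0.0]
contact_force: [-0.2, 0.4, -2.4]
opening: 0.0235
```

Request:
jog_arm --rows '[{"x":0,"y":0,"z":0.04,"turn":0,"fingers":0},{"x":0,"y":0,"z":0.04,"turn":0,"fingers":0},{"x":0,"y":0,"z":0.04,"turn":0,"fingers":0},{"x":0,"y":0,"z":0.04,"turn":0,"fingers":0}]'

```text
clock: 21.6
ee_pos: [0.5988, 0.1815, 0.3631]
tcp_rot: [0.97, 0.243, 0.0, -0.0]
contact_force: [0.5, 0.1, -1.7]
opening: 0.0238
```

Request:
jog_arm --rows '[{"x":0,"y":0,"z":0.1,"turn":0,"fingers":0},{"x":0,"y":0,"z":0.16,"turn":0,"fingers":0},{"x":0,"y":0,"z":0.16,"turn":0,"fingers":0},{"x":0,"y":0,"z":0.16,"turn":0,"fingers":0},{"x":0,"y":0,"z":0.16,"turn":0,"fingers":0},{"x":0,"y":0,"z":0.16,"turn":0,"fingers":0},{"x":0,"y":0,"z":0.16,"turn":0,"fingers":0},{"x":0,"y":0,"z":0.16,"turn":0,"fingers":0},{"x":0,"y":0,"z":0.16,"turn":0,"fingers":0},{"x":0,"y":0,"z":0,"turn":0,"fingers":0}]'

```text
clock: 22.6
ee_pos: [0.5987, 0.1815, 0.2929]
tcp_rot: [0.97, 0.243, -0.001, -0.0]
contact_force: [0.5, -0.2, -1.4]
opening: 0.0236
```

Request:
jog_arm --rows '[{"x":0,"y":0,"z":0.04,"turn":0,"fingers":0},{"x":0,"y":0,"z":0.04,"turn":0,"fingers":0},{"x":0,"y":0,"z":0.02,"turn":0,"fingers":0},{"x":0,"y":0,"z":0.02,"turn":0,"fingers":0},{"x":0,"y":0,"z":0,"turn":0,"fingers":0}]'

```text
clock: 23.1
ee_pos: [0.5988, 0.1816, 0.2882]
tcp_rot: [0.97, 0.243, 0.0, -0.0]
contact_force: [0.1, 0.7, -1.8]
opening: 0.0237
```

Request:
jog_arm --rows '[{"x":0,"y":0,"z":0.02,"turn":0,"fingers":0},{"x":0,"y":0,"z":0.02,"turn":0,"fingers":0},{"x":0,"y":0,"z":0.02,"turn":0,"fingers":0},{"x":0,"y":0,"z":0,"turn":0,"fingers":0}]'

```text
clock: 23.5
ee_pos: [0.5988, 0.1815, 0.2851]
tcp_rot: [0.97, 0.243, -0.0, -0.0]
contact_force: [0.0, 0.9, -2.7]
opening: 0.0238
```

Request:
jog_arm --rows '[{"x":0,"y":0,"z":0.01,"turn":0,"fingers":0},{"x":0,"y":0,"z":0.01,"turn":0,"fingers":0},{"x":0,"y":0,"z":0,"turn":0,"fingers":0}]'

```text
clock: 23.8
ee_pos: [0.5988, 0.1816, 0.2847]
tcp_rot: [0.97, 0.243, 0.0, 0.0]
contact_force: [-2.0, 0.4, 2.2]
opening: 0.0234
```

The collar is seated: contact came at the same height, 0.2847, as at pickup. Releasing.

Request:
jog_arm --rows '[{"x":0,"y":0,"z":0,"turn":0,"fingers":0.35},{"x":0,"y":0,"z":0,"turn":0,"fingers":0.5},{"x":0,"y":0,"z":0,"turn":0,"fingers":0.8},{"x":0,"y":0,"z":0,"turn":0,"fingers":0.8},{"x":0,"y":0,"z":0,"turn":0,"fingers":0.8},{"x":0,"y":0,"z":0,"turn":0,"fingers":0.8}]' --force 10

```text
clock: 24.4
ee_pos: [0.5988, 0.1816, 0.2842]
tcp_rot: [0.97, 0.243, 0.0, -0.0]
contact_force: [0.3, 0.5, -0.1]
opening: 0.069
```

Request:
jog_arm --rows '[{"x":0,"y":0,"z":-0.3,"turn":0,"fingers":0.8},{"x":0,"y":0,"z":-0.5,"turn":0,"fingers":0.8},{"x":0,"y":0,"z":-0.5,"turn":0,"fingers":0.8},{"x":0,"y":0,"z":-0.5,"turn":0,"fingers":0.8},{"x":0,"y":0,"z":-0.5,"turn":0,"fingers":0.8},{"x":0,"y":0,"z":-0.3,"turn":0,"fingers":0.8},{"x":-0.6,"y":0.6,"z":0,"turn":0,"fingers":0.8},{"x":-0.8,"y":0.5,"z":0,"turn":0,"fingers":0.8},{"x":-0.8,"y":0.5,"z":0,"turn":0,"fingers":0.8},{"x":0,"y":0,"z":0,"turn":0,"fingers":0.8}]'

```text
clock: 25.4
ee_pos: [0.5376, 0.056, 0.4147]
tcp_rot: [0.971, 0.241, -0.0, 0.0]
contact_force: [0.7, 0.3, 0.3]
opening: 0.0704
```

Run:
```python
from h import *
S=save("scene","pics/s9.png");T=save("top","pics/t9.png")
print(get_obs()["ee_pos"],get_obs()["opening"],get_obs()["contact_force"])
for n in("scene","top"):
    for th in("rod","rod_handle","slug"):
        for d in models.mark_of(n,th)[:2]: print(n,th,np.round(d["position"],4),round(d["score"],2))
c=lambda I,u,v,w,h:cv2.resize(np.clip(I[v:v+h,u:u+w,::-1]*1.2,0,255).astype(np.uint8),(400,300),interpolation=cv2.INTER_CUBIC)
cv2.imwrite("pics/c8.png",np.vstack([np.hstack([c(S,230,195,100,75),c(S,415,240,120,90)]),np.hstack([c(S,0,0,640,480),c(T,0,0,640,480)])]))
```

```text
[0.53928137 0.05867635 0.41468591] 0.07060657094044177 [-0.09828913 -0.05475082 -0.24522807]
scene rod [0.5964 0.2845 0.0027] 0.91
scene rod_handle [0.6    0.1828 0.1308] 0.85
scene rod_handle [0.5991 0.2836 0.0952] 0.68
scene slug [ 0.5523 -0.192   0.0053] 0.59
scene slug [0.6008 0.185  0.1281] 0.52
top rod [0.596  0.2811 0.0044] 0.48
top rod_handle [0.6009 0.2836 0.0927] 0.51
top rod_handle [ 0.549  -0.1906  0.0025] 0.26
top slug [ 0.5468 -0.1941  0.0032] 0.39
top slug [ 0.7684 -0.2025  0.0013] 0.37
```

View pics/c8.png

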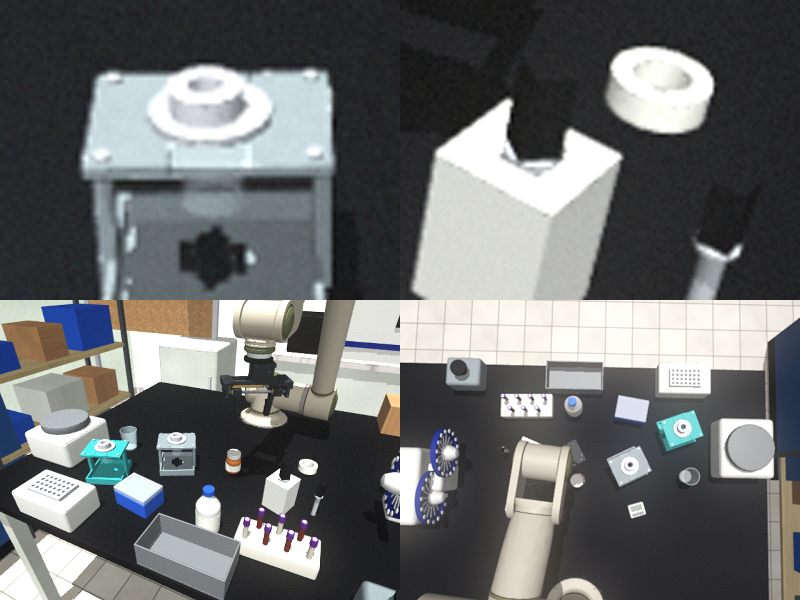

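The views show the rod upright in its holder with the collar on the top face (scene px about (455,285)). The stub is in the tray at about (282,260), the bystanders are in place and the gripper is clear. Handing in.

```bash
python3 -c "
from h import *
print(order.job_done())"
```

```text
the job is handed in; nothing more can be done
None
```

The stub is out of the barrel and lying in the stand's tray, and the rod is back in its holder, fully home and released. I handed the job in at about 26 s of the 72 s allowed; the hand-in gives no verdict.

- **Finding the bush:** The tip landed on the rim first. Two sliding sweeps over the rim missed the bore. After I lifted, re-measured and touched again, it dropped in with a small shift. The highest contact force I read on the rim was about 13 N with the rod's weight taken off, against the 40 N limit. I only read the force at the end of each move, so brief peaks in between were not seen.
- **Pushing the stub out:** It took about 11 N. The force then fell to just the rod's weight, and the picture showed the stub in the tray.
- **Returning the rod:** The collar touched down at the same arm height as when I picked the rod up, and the gripper then opened with no load on it.
- **Last checks:** The scene picture shows the rod upright with its collar on the holder, the stub in the tray and the gripper clear. The other things on the bench look unmoved by eye.
- **Checks that disagreed:** In the top view the arm partly hid the holder, so the detector did not find the large rod there. Asked for the rod itself, the scene detector also named only the small look-alike rod. It did find the large rod's handle, at the holder and at the right height.

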